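# Line up the ratchet sockets by size

## Task

Line up the four chrome ratchet sockets in order of size on the plank's row of round marks, one standing upright in the middle of each mark: the smallest on the mark next to the red block, then each bigger one in turn, so that the largest stands next to the black block. Leave all four standing free.

Things in the scene. Friction and masses are not known exactly. Their poses are not given: they have to be found in the camera images.
- socket_20_center (a point): The smallest of four loose chrome ratchet sockets: a plain upright cylinder 20 mm in diameter and 30 mm tall, about 50 g, standing on the bench with its dark hexagonal mouth upward. This point is its centre, half-way up (15 mm above its foot); z is the cylinder's axis, up.
- socket_28_center (a point): The second smallest of four loose chrome ratchet sockets: a plain upright cylinder 28 mm in diameter and 38 mm tall, about 100 g, standing on the bench with its dark hexagonal mouth upward. This point is its centre, half-way up (19 mm above its foot); z is the cylinder's axis, up.
- socket_36_center (a point): The second largest of four loose chrome ratchet sockets: a plain upright cylinder 36 mm in diameter and 46 mm tall, about 190 g, standing on the bench with its dark hexagonal mouth upward. This point is its centre, half-way up (23 mm above its foot); z is the cylinder's axis, up.
- socket_44_center (a point): The largest of four loose chrome ratchet sockets: a plain upright cylinder 44 mm in diameter and 54 mm tall, about 320 g, standing on the bench with its dark hexagonal mouth upward. This point is its centre, half-way up (27 mm above its foot); z is the cylinder's axis, up.
- mark_a_top (a point): One of the four round marks in the row (one end of the row; along the row they come a, b, c, d): a white disc with a blue rim, 52 mm across and 2 mm thick, fixed on a flat pale wooden plank (390 x 90 x 12 mm) that lies fixed on the bench. Neighbouring marks are 75 mm apart, centre to centre. This point is the centre of the disc's top face, 14 mm above the bench; its y axis runs along the row, its z axis up.
- mark_b_top (a point): One of the four round marks in the row (an inner one; along the row they come a, b, c, d): a white disc with a blue rim, 52 mm across and 2 mm thick, fixed on a flat pale wooden plank (390 x 90 x 12 mm) that lies fixed on the bench. Neighbouring marks are 75 mm apart, centre to centre. This point is the centre of the disc's top face, 14 mm above the bench; its y axis runs along the row, its z axis up.
- mark_c_top (a point): One of the four round marks in the row (an inner one; along the row they come a, b, c, d): a white disc with a blue rim, 52 mm across and 2 mm thick, fixed on a flat pale wooden plank (390 x 90 x 12 mm) that lies fixed on the bench. Neighbouring marks are 75 mm apart, centre to centre. This point is the centre of the disc's top face, 14 mm above the bench; its y axis runs along the row, its z axis up.
- mark_d_top (a point): One of the four round marks in the row (one end of the row; along the row they come a, b, c, d): a white disc with a blue rim, 52 mm across and 2 mm thick, fixed on a flat pale wooden plank (390 x 90 x 12 mm) that lies fixed on the bench. Neighbouring marks are 75 mm apart, centre to centre. This point is the centre of the disc's top face, 14 mm above the bench; its y axis runs along the row, its z axis up.
- red_stop: Red painted block (60 mm across the plank, 28 mm along it, 22 mm tall) fixed on one end of the plank, 59 mm beyond the end mark's centre; a like block at the other end is black. It shows which end the row starts from: it may be beside mark a or mark d. Origin: centre of its underside, on the plank's top face 12 mm above the bench.

How it is judged:
By the outcome, as a careful person would: the job done as asked, in the order asked, and still so for the second after the job is handed in, with the robot touching nothing.
It also fails if it takes over 104 s, if anything falls off the work surface, if the arm or the gripper's body presses on something with over 40 N, if the wrist force passes 120 N, or if a joint passes its speed limit or range.

## Robot

A 6-joint arm with a two-finger parallel gripper is mounted at the origin on the work surface. World frame = base frame: x ahead of the robot, y to its left, z up, the work surface at z = 0. Lengths are in m, angles in rad, forces in N, time in s.
With the tool pointing down it reaches from about 0.25 to 0.775 m from the base axis. Payload 4 kg.
Tool frame: the origin (TCP) lies at the very end of the fingers, on their centre line; the grasp point (between the pads) lies 19 mm behind it (robot.hold_point_z is the distance from the TCP to the grasp point, in m); z points along the fingers, y is the line along which they close (so a half turn about z gives the same grasp; the last joint's range is limited). The gripper opens to 94 mm and grips with 3 to 60 N. Pads are 16 mm wide; open, the fingers measure 119 mm over their backs; the gripper's body (75 mm by 177 mm) begins 78 mm behind the grasp point.
Start: joints at [-1.357, 0.087, 1.371, -0, 1.684, -0.103], TCP at [0.171, -0.523, 0.206] pointing down, gripper open.
Joint ranges: [-3.1, 3.1], [-0.76, 2.03], [0.27, 2.55], [-1.08, 4.22], [0.17, 2.65], [-2.57, 2.57]. Speed limits (rad/s): [2.79, 2.79, 3.14, 3.14, 3.14, 3.14].

## Interface

Orientations are given as [roll, pitch, yaw] about the fixed x, y, z axes, in that order (R = Rz(yaw) Ry(pitch) Rx(roll)).
In Python, from bench import robot gives the robot as it stands.
- The arm moves only by the tool carry_out, never from a script. Its argument "steps" is a list of rows, each a list of 3 entries, a list of its own where there are three numbers: the shift along the tool's x, y, z in m, then the turn about the tool's z in units of 10 degrees (1.0 is 10 degrees), then the closure, from -1 (fully open) to 1 (shut). In form: [[[tx, ty, tz], roll, jaw], ...]. A call has 1 to 10 rows; each row is the pose to reach, as a shift and turn from the pose commanded when the call began, along the tool's axes at that moment; what a row does not reach only later rows make up. A row lasts 1/8 s, in which the tool goes at most 62.5 mm and 10.7 degrees, less where a joint would pass 70% of its speed; a pose out of reach is approached as far as the arm can. A call with a gripper value outside its range is refused whole. The fingers move at their own pace and stop on an object; the grip force is fixed at half the most. Time passes only in rows, so rows that repeat a pose let the fingers close. It gives the time, the measured TCP pose, the force, the opening and the grip force at its end, in the units of the state.
- robot.get_obs(): the state, without advancing time (a new reading comes with each control period).
- robot.snapshot(name): name is "scene" or "top"; returns a dict with "image" (480x640x3 uint8, red, green, blue), "z_map" (480x640 float32, m along the optical axis (not along the pixel's ray), 0 where there is no reading), "mtx" (3x3 intrinsics, pixels), "D" ([k1, k2, p1, p2, k3] as OpenCV has them; the pictures are not rectified), "R" (3x3) and "t" (3): a world point X has camera coordinates R X + t. Camera axes: x right, y down, z forward; pixel columns grow to the right and rows downward; lengths in m; the calibration is good to about 2 mm. A picture is of the moment at which its call begins.
- robot.close_job(): hands the job in; it is judged then, once.
The state is a dict: "time": time; "joint_positions": joint angles; "qvel": joint speeds; "joint_torque": joint torques, N m; "tool_pos": TCP position; "ee_rot": TCP orientation; "wrist_force": force on the tool from outside, world axes, zero at the start; "wrist_torque": the same for the moment, N m; "width": finger opening in m; "finger_force": force on a finger pad.
Only numpy, scipy, OpenCV 4.12 (cv2) and the standard library are available. Lean on these libraries where they do the work, as an engineer would, in place of code of your own. Each camera call takes 0.05 s, during which the arm holds its last target. There are 200 camera calls.

## Working session

There is one attempt and no reset: what is moved stays moved. The work goes in short steps, Python scripts to look and compute and a tool call to move; the robot and the scene stay as the last step left them, time stands still between calls to the robot, and variables do not carry over. Pictures are saved under pics/ and viewed, at most 14 in all, crops included, and the job is handed in when it is done.

Besides the shell and the picture viewer there is one more tool, called after ">>>" as name(argument=value, ...), one argument or row to a line, values as JSON. carry_out: Moves the arm, as the interface text tells. Its arguments: {"type":"object","properties":{"steps":{"type":"array","items":{"type":"array"}}},"required":["steps"]}

```bash
mkdir -p pics; python3 - <<'E'
from bench import robot
import cv2,numpy as np
for n in("top","scene"):
    s=robot.snapshot(n); cv2.imwrite(f"pics/{n}0.png",s["image"][...,::-1]); np.savez(f"{n}0.npz",**s)
    print(n,s["mtx"].round(1).tolist(),s["D"],s["R"].round(3).tolist(),s["t"].round(3))
o=robot.get_obs();print(o["tool_pos"],o["ee_rot"],o["width"],o["time"])
E
```

```text
top [[446.0, 0.0, 318.3], [0.0, 446.0, 242.1], [0.0, 0.0, 1.0]] [0.01084642 0.         0.         0.         0.        ] [[-0.004, -1.0, -0.001], [-0.985, 0.004, -0.173], [0.173, 0.0, -0.985]] [0.011 0.532 0.747]
scene [[540.7, 0.0, 315.9], [0.0, 540.7, 241.6], [0.0, 0.0, 1.0]] [-0.16387732  0.          0.          0.          0.        ] [[-0.663, 0.749, -0.02], [0.463, 0.389, -0.796], [-0.588, -0.537, -0.604]] [ 0.363 -0.206  1.288]
[ 0.17124044 -0.5221541   0.20442207] [-3.13962477e+00 -1.97581283e-04  3.16806983e-01] 0.09426527460854756 0.1
```

View pics/top0.png

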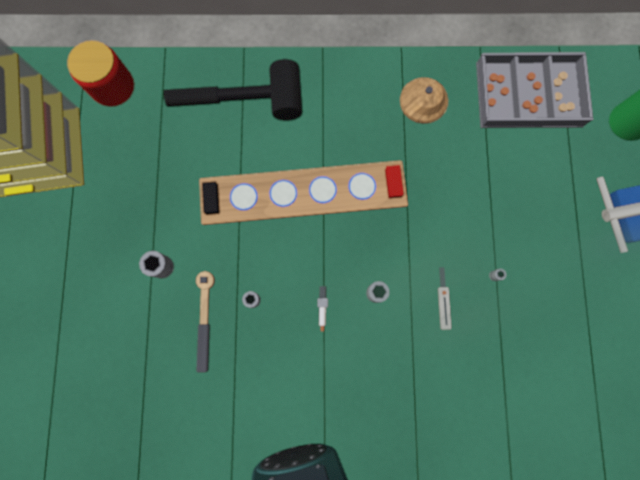

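View pics/scene0.png

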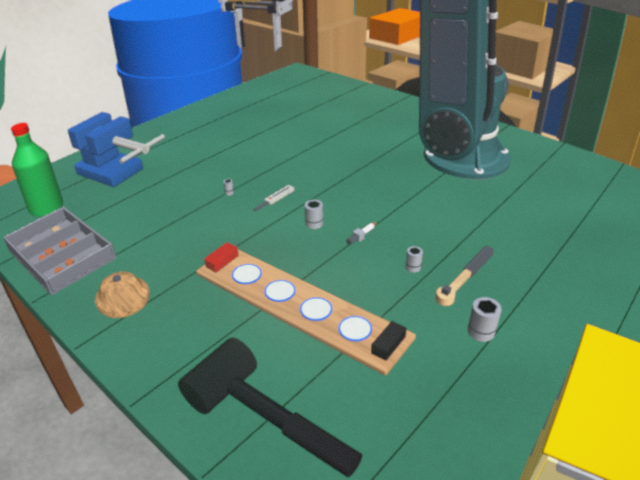

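The top view shows the marks at (244,196), (283,193), (323,190) and (362,186), with red at the right (395,181) and black at the left (210,198). The sockets are 44 at (153,264), 28 at (251,299), 36 at (378,292) and 20 at (500,274). The scene view agrees and shows nothing crowding them closely.

```bash
cat > h.py <<'E'
import numpy as np,cv2
def ray(s,uv,z):
    p=cv2.undistortPoints(np.array([[uv]],float),s["mtx"],s["D"])[0,0]
    C=-s["R"].T@s["t"]; d=s["R"].T@np.array([p[0],p[1],1]); return C+d*(z-C[2])/d[2]
def cloud(s,u0,v0,r):
    v,u=np.mgrid[v0-r:v0+r+1,u0-r:u0+r+1]; u=u.ravel();v=v.ravel()
    d=s["z_map"][v,u]; k=d>0
    p=cv2.undistortPoints(np.c_[u,v].astype(float)[:,None],s["mtx"],s["D"])[:,0]
    X=(np.c_[p,np.ones(len(p))]*d[:,None]-s["t"])@s["R"]
    return X[k],s["image"][v,u][k]
def blob(m,u,v):
    n,l,st,c=cv2.connectedComponentsWithStats(m.astype(np.uint8)); 
    i=min(range(1,n),key=lambda i:np.hypot(*(c[i]-(u,v)))+1000*(st[i,4]<4)); return c[i],st[i,4]
E
cat > m.py <<'E'
from h import *
s=dict(np.load("top0.npz")); q=dict(np.load("scene0.npz"))
def marks(s,pts):
    m=(s["image"].min(2)>165)
    for u,v in pts:
        c,a=blob(m,u,v); print("mark",c.round(1),a,ray(s,c,.014).round(4))
marks(s,[(244,196),(283,193),(323,190),(362,186)]); marks(q,[(355,328),(316,309),(280,291),(246,274)])
def sock(s,L):
    for D,h,u,v in L:
        X,_=cloud(s,u,v,24); k=X[:,2]>h-.006; T=X[k]
        (c,r)=cv2.minEnclosingCircle(T[:,:2].astype(np.float32)) if k.any() else ((0,0),0)
        m=s["image"].max(2)<60; b,a=blob(m,u,v)
        print(D,h,"n",k.sum(),"circ",np.round(c,4),round(r,4),"zmax",X[:,2].max().round(3),"hex",b.round(1),a,ray(s,b,h).round(4))
sock(s,[(44,.054,153,264),(28,.038,251,299),(36,.046,378,292),(20,.03,501,274)])
sock(q,[(44,.054,487,306),(28,.038,415,252),(36,.046,314,206),(20,.03,228,182)])
E
python3 m.py
```

```text
mark [243.2 196.3] 432 [0.6264 0.1499 0.014 ]
mark [282.9 192.8] 428 [0.6329 0.0751 0.014 ]
mark [322.4 189.2] 432 [6.396e-01 5.000e-04 1.400e-02]
mark [361.9 185.8] 427 [ 0.646  -0.0743  0.014 ]
mark [354.8 327.6] 520 [0.6278 0.1509 0.014 ]
mark [315.7 308.1] 466 [0.6343 0.0763 0.014 ]
mark [279.4 289.9] 412 [0.6411 0.0013 0.014 ]
mark [246.2 272.7] 373 [ 0.6471 -0.074   0.014 ]
44 0.054 n 522 circ [0.494  0.2994] 0.0228 zmax 0.059 hex [151.5 262.9] 151 [0.4954 0.2999 0.054 ]
28 0.038 n 200 circ [0.4328 0.1286] 0.0143 zmax 0.042 hex [249.7 298.8] 46 [0.4332 0.1297 0.038 ]
36 0.046 n 329 circ [ 0.4441 -0.0966] 0.0179 zmax 0.05 hex [500.7 274.1] 9 [ 0.4742 -0.3108  0.046 ]
20 0.03 n 105 circ [ 0.4755 -0.3165] 0.0101 zmax 0.033 hex [500.7 274.1] 9 [ 0.4758 -0.3173  0.03  ]
44 0.054 n 514 circ [0.4979 0.3001] 0.0232 zmax 0.058 hex [486.8 306.3] 134 [0.4961 0.3007 0.054 ]
28 0.038 n 168 circ [0.4351 0.1302] 0.016 zmax 0.041 hex [414.3 250.5] 22 [0.4343 0.1299 0.038 ]
36 0.046 n 192 circ [ 0.4487 -0.0962] 0.0207 zmax 0.05 hex [313.1 204.2] 24 [ 0.4467 -0.0957  0.046 ]
20 0.03 n 50 circ [ 0.479  -0.3149] 0.0103 zmax 0.032 hex [313.1 204.2] 24 [ 0.4287 -0.1122  0.03  ]
```

>>> carry_out(
  steps=[
    [[0.355,-0.1,0.07],-7.18,-1],
    [[0.355,-0.1,0.07],-7.18,-1],
    [[0.355,-0.1,0.07],-7.18,-1],
    [[0.355,-0.1,0.07],-7.18,-1],
    [[0.355,-0.1,0.07],-7.18,-1],
    [[0.355,-0.1,0.07],-7.18,-1],
    [[0.355,-0.1,0.07],-7.18,-1],
    [[0.355,-0.1,0.07],-7.18,-1],
    [[0.355,-0.1,0.07],-7.18,-1],
    [[0.355,-0.1,0.07],-7.18,-1],
  ],
)

```text
time: 1.35
tool_pos: [0.477, -0.3178, 0.1357]
ee_rot: [3.141, 0.0, 1.567]
wrist_force: [-0.9, -0.3, -0.6]
width: 0.0937
finger_force: 0.0
```

>>> carry_out(
  steps=[
    [[0.0015,0.0,0.05],0,-1],
    [[0.0015,0.0,0.09],0,-1],
    [[0.0015,0.0,0.115],0,-1],
    [[0.0015,0.0,0.128],0,-1],
    [[0.0015,0.0,0.128],0,-1],
    [[0.0015,0.0,0.128],0,-1],
  ],
)

```text
time: 2.1
tool_pos: [0.4784, -0.3165, 0.0091]
ee_rot: [3.139, 0.002, 1.569]
wrist_force: [0.3, 0.1, 0.4]
width: 0.0938
finger_force: 0.0
```

```bash
python3 - <<'E'
from bench import robot
import cv2,numpy as np
a=robot.snapshot("scene")["image"][110:260,150:350,::-1]; b=robot.snapshot("top")["image"][200:350,400:600,::-1]
cv2.imwrite("pics/g20.png",cv2.resize(np.hstack([a,b]),None,fx=2,fy=2,interpolation=cv2.INTER_CUBIC))
E
```

```text
(no output)
```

View pics/g20.png

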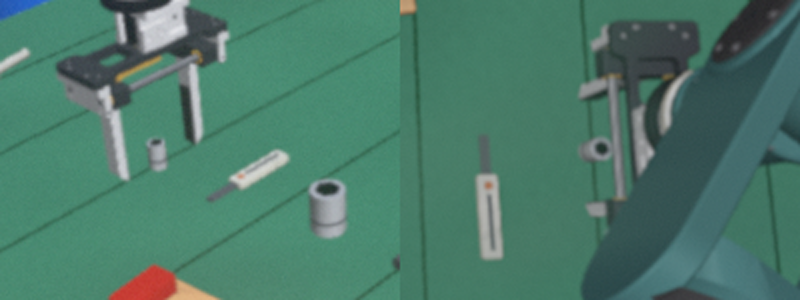

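The 20 mm socket stands centred between the fingers (crop 157,153). I'll close on it.

>>> carry_out(
  steps=[
    [[0,0,0.003],0,-1],
    [[0,0,0.003],0,1],
    [[0,0,0.003],0,1],
    [[0,0,0.003],0,1],
    [[0,0,0.003],0,1],
    [[0,0,0.003],0,1],
    [[0,0,0.003],0,1],
    [[0,0,0.003],0,1],
    [[0,0,0.003],0,1],
    [[0,0,0.003],0,1],
  ],
)

```text
time: 3.45
tool_pos: [0.4776, -0.3156, 0.0045]
ee_rot: [3.141, 0.0, 1.57]
wrist_force: [0.9, 0.3, -0.1]
width: 0.0186
finger_force: 30.0
```

>>> carry_out(
  steps=[
    [[0,0,-0.05],0,1],
    [[0.03,0.02,-0.1],0,1],
    [[0.08,0.06,-0.1],0,1],
    [[0.13,0.09,-0.1],0,1],
    [[0.18,0.125,-0.1],0,1],
    [[0.22,0.155,-0.1],0,1],
    [[0.2414,0.169,-0.1],0,1],
    [[0.2414,0.169,-0.08],0,1],
    [[0.2414,0.169,-0.06],0,1],
    [[0.2414,0.169,-0.06],0,1],
  ],
)

```text
time: 4.7
tool_pos: [0.6434, -0.0757, 0.0603]
ee_rot: [-3.134, -0.001, 1.568]
wrist_force: [0.3, -0.2, -0.1]
width: 0.0183
finger_force: 30.0
```

```bash
python3 - <<'E'
from bench import robot
import cv2,numpy as np
o=robot.get_obs();print(o["tool_pos"],o["width"])
a=robot.snapshot("scene")["image"][160:340,150:350,::-1]; b=robot.snapshot("top")["image"][120:300,270:470,::-1]
cv2.imwrite("pics/p20.png",cv2.resize(np.hstack([a,b]),None,fx=2,fy=2,interpolation=cv2.INTER_CUBIC))
E
```

```text
[ 0.64340644 -0.07567057  0.06025524] 0.01830284400075118
```

View pics/p20.png

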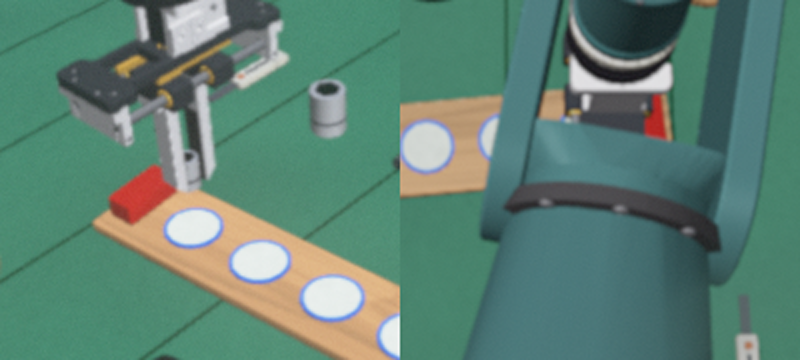

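The socket is held upright over the mark next to the red block. I'll settle, then lower.

>>> carry_out(
  steps=[
    [[0,0,0.025],0,1],
    [[0,0,0.025],0,1],
    [[0,0,0.025],0,1],
    [[0,0,0.025],0,1],
  ],
)

```text
time: 5.3
tool_pos: [0.6476, -0.0746, 0.0411]
ee_rot: [3.139, 0.001, 1.57]
wrist_force: [0.2, -0.5, -0.6]
width: 0.0178
finger_force: 30.0
```

>>> carry_out(
  steps=[
    [[0,0,0.012],0,1],
    [[0,0,0.02],0,1],
    [[0,0,0.02],0,1],
    [[0,0,0.02],0,1],
  ],
)

```text
time: 5.8
tool_pos: [0.6465, -0.0742, 0.0191]
ee_rot: [-3.141, -0.0, 1.57]
wrist_force: [-0.3, 0.3, -0.8]
width: 0.0183
finger_force: 30.0
```

>>> carry_out(
  steps=[
    [[0,0,0.001],0,1],
    [[0,0,0.001],0,1],
    [[0,0,0.001],0,0.4],
    [[0,0,0.001],0,0.2],
    [[0,0,0.001],0,0.2],
    [[0,0,0.001],0,0.2],
    [[0,0,-0.05],0,0],
    [[0,0,-0.1],0,-1],
    [[0,0,-0.1],0,-1],
    [[0,0,-0.1],0,-1],
  ],
)

```text
time: 7.05
tool_pos: [0.6464, -0.0742, 0.119]
ee_rot: [-3.141, -0.0, 1.57]
wrist_force: [0.2, -0.1, -0.5]
width: 0.0736
finger_force: 0.0
```

>>> carry_out(
  steps=[
    [[0.204,-0.2126,0],0,-1],
    [[0.204,-0.2126,0],0,-1],
    [[0.204,-0.2126,0],0,-1],
    [[0.204,-0.2126,0],0,-1],
    [[0.204,-0.2126,0],0,-1],
    [[0.204,-0.2126,0.03],0,-1],
    [[0.204,-0.2126,0.06],0,-1],
    [[0.204,-0.2126,0.06],0,-1],
    [[0.204,-0.2126,0.06],0,-1],
  ],
)

```text
time: 8.18
tool_pos: [0.4341, 0.1298, 0.0592]
ee_rot: [-3.14, 0.0, 1.57]
wrist_force: [0.5, 0.4, 0.0]
width: 0.0938
finger_force: 0.0
```

```bash
python3 - <<'E'
from bench import robot
import cv2,numpy as np
from h import *
S=robot.snapshot("scene");T=robot.snapshot("top")
for n,s,(u,v) in(("scene",S,(246,262)),("top",T,(362,183))):
    X,_=cloud(s,u,v,24); k=(X[:,2]>.036)&(X[:,2]<.06)&(abs(X[:,1]+.074)<.03)
    if k.any(): c,r=cv2.minEnclosingCircle(X[k][:,:2].astype(np.float32)); print(n,k.sum(),np.round(c,4),r)
a=S["image"][160:340,220:480,::-1]; b=T["image"][120:300,230:430,::-1]
cv2.imwrite("pics/g28.png",cv2.resize(np.hstack([a,b]),None,fx=1.7,fy=1.7,interpolation=cv2.INTER_CUBIC))
E
```

```text
scene 103 [ 0.6458 -0.0734] 0.012084166519343853
top 97 [ 0.6444 -0.0765] 0.01065230742096901
```

View pics/g28.png

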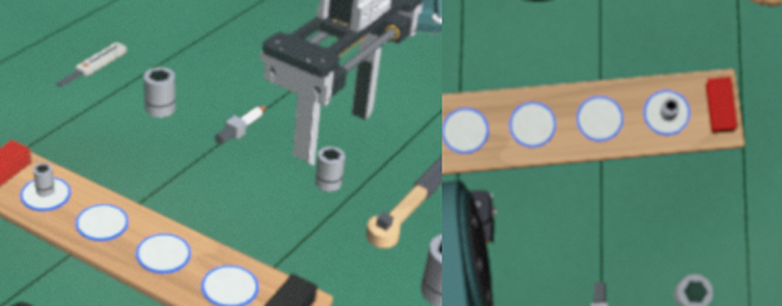

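The 20 mm socket stands on its mark near the middle, at crop (669,108) in top view. The gripper is above the 28 mm socket.

>>> carry_out(
  steps=[
    [[-0.0005,0,0.035],0,-1],
    [[-0.0005,0,0.053],0,-1],
    [[-0.0005,0,0.053],0,-1],
    [[-0.0005,0,0.053],0,1],
    [[-0.0005,0,0.053],0,1],
    [[-0.0005,0,0.053],0,1],
    [[-0.0005,0,0.053],0,1],
    [[-0.0005,0,0.053],0,1],
    [[-0.0005,0,0.053],0,1],
    [[-0.0005,0,0.053],0,1],
  ],
)

```text
time: 9.52
tool_pos: [0.4343, 0.1294, 0.0064]
ee_rot: [-3.142, 0.0, 1.57]
wrist_force: [0.8, 0.4, -0.2]
width: 0.0277
finger_force: 0.7
```

>>> carry_out(
  steps=[
    [[0,0,0],0,1],
    [[0,0,0],0,1],
    [[0,0,-0.05],0,1],
    [[-0.02,0.03,-0.09],0,1],
    [[-0.05,0.08,-0.09],0,1],
    [[-0.08,0.13,-0.09],0,1],
    [[-0.11,0.18,-0.09],0,1],
    [[-0.1285,0.206,-0.09],0,1],
    [[-0.1285,0.206,-0.06],0,1],
    [[-0.1285,0.206,-0.045],0,1],
  ],
)

```text
time: 10.78
tool_pos: [0.6389, 0.0005, 0.0485]
ee_rot: [-3.137, -0.0, 1.569]
wrist_force: [-1.3, 0.7, -1.7]
width: 0.0265
finger_force: 30.0
```

>>> carry_out(
  steps=[
    [[0,0,0],0,1],
    [[0,0,0.015],0,1],
    [[0,0,0.025],0,1],
    [[0,0,0.03],0,1],
    [[0,0,0.03],0,1],
    [[0,0,0.03],0,1],
  ],
)

```text
time: 11.52
tool_pos: [0.6405, 0.0007, 0.0219]
ee_rot: [3.141, 0.0, 1.57]
wrist_force: [-0.3, -0.5, -0.9]
width: 0.0264
finger_force: 30.0
```

>>> carry_out(
  steps=[
    [[0,0,0.0015],0,1],
    [[0,0,0.0015],0,1],
    [[0,0,0.0015],0,0.2],
    [[0,0,0.0015],0,0.1],
    [[0,0,0.0015],0,0],
    [[0,0,0.0015],0,0],
    [[0,0,-0.05],0,-0.2],
    [[0,0,-0.1],0,-1],
    [[0,0,-0.1],0,-1],
    [[0,0,-0.1],0,-1],
  ],
)

```text
time: 12.78
tool_pos: [0.6398, 0.0007, 0.1209]
ee_rot: [-3.141, 0.0, 1.57]
wrist_force: [0.4, 0.5, -0.3]
width: 0.0832
finger_force: 0.0
```

>>> carry_out(
  steps=[
    [[-0.097,-0.195,0],0,-1],
    [[-0.097,-0.195,0],0,-1],
    [[-0.097,-0.195,0],0,-1],
    [[-0.097,-0.195,0],0,-1],
    [[-0.097,-0.195,0],0,-1],
    [[-0.097,-0.195,0.03],0,-1],
    [[-0.097,-0.195,0.06],0,-1],
    [[-0.097,-0.195,0.06],0,-1],
    [[-0.097,-0.195,0.06],0,-1],
  ],
)

```text
time: 13.9
tool_pos: [0.4459, -0.0959, 0.0617]
ee_rot: [3.141, -0.0, 1.571]
wrist_force: [-0.3, 0.0, 0.4]
width: 0.0943
finger_force: 0.0
```

```bash
python3 - <<'E'
from bench import robot
import cv2,numpy as np
S=robot.snapshot("scene");T=robot.snapshot("top")
a=S["image"][120:320,200:420,::-1]; b=T["image"][120:320,260:460,::-1]
cv2.imwrite("pics/g36.png",cv2.resize(np.hstack([a,b]),None,fx=1.8,fy=1.8,interpolation=cv2.INTER_CUBIC))
E
```

```text
(no output)
```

View pics/g36.png

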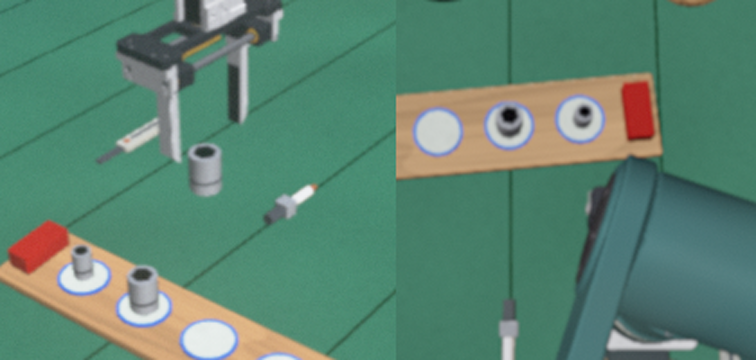

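The 28 mm socket stands centred on the second mark (top crop 509,122). The gripper is above the 36 mm socket.

>>> carry_out(
  steps=[
    [[0,0,0.035],0,-1],
    [[0,0,0.053],0,-1],
    [[0,0,0.053],0,-1],
    [[0,0,0.053],0,1],
    [[0,0,0.053],0,1],
    [[0,0,0.053],0,1],
    [[0,0,0.053],0,1],
    [[0,0,0.053],0,1],
    [[0,0,0.053],0,1],
    [[0,0,0.053],0,1],
  ],
)

```text
time: 15.25
tool_pos: [0.4453, -0.0961, 0.0085]
ee_rot: [3.141, 0.0, 1.57]
wrist_force: [0.7, -0.5, 0.3]
width: 0.0345
finger_force: 30.0
```

>>> carry_out(
  steps=[
    [[0,0,-0.05],0,1],
    [[0.03,0,-0.1],0,1],
    [[0.08,0.02,-0.1],0,1],
    [[0.13,0.05,-0.1],0,1],
    [[0.165,0.09,-0.1],0,1],
    [[0.172,0.14,-0.1],0,1],
    [[0.172,0.18,-0.1],0,1],
    [[0.172,0.188,-0.09],0,1],
    [[0.172,0.188,-0.06],0,1],
    [[0.172,0.188,-0.045],0,1],
  ],
)

```text
time: 16.5
tool_pos: [0.6306, 0.0755, 0.0503]
ee_rot: [-3.136, 0.0, 1.57]
wrist_force: [-0.8, -0.1, -2.3]
width: 0.0346
finger_force: 30.0
```

>>> carry_out(
  steps=[
    [[0,0,0],0,1],
    [[0,0,0.015],0,1],
    [[0,0,0.025],0,1],
    [[0,0,0.03],0,1],
    [[0,0,0.03],0,1],
    [[0,0,0.03],0,1],
  ],
)

```text
time: 17.25
tool_pos: [0.6335, 0.0757, 0.0238]
ee_rot: [3.141, 0.0, 1.57]
wrist_force: [0.9, -0.3, -2.0]
width: 0.0344
finger_force: 30.0
```

>>> carry_out(
  steps=[
    [[0,0,0.0015],0,1],
    [[0,0,0.0015],0,1],
    [[0,0,0.0015],0,0.1],
    [[0,0,0.0015],0,0],
    [[0,0,0.0015],0,-0.2],
    [[0,0,0.0015],0,-0.2],
    [[0,0,-0.05],0,-0.4],
    [[0,0,-0.1],0,-1],
    [[0,0,-0.1],0,-1],
    [[0,0,-0.1],0,-1],
  ],
)

```text
time: 18.5
tool_pos: [0.6329, 0.0757, 0.1229]
ee_rot: [-3.141, 0.0, 1.57]
wrist_force: [0.1, -0.7, -0.4]
width: 0.092
finger_force: 0.0
```

>>> carry_out(
  steps=[
    [[0.2245,-0.1375,0],0,-1],
    [[0.2245,-0.1375,0],0,-1],
    [[0.2245,-0.1375,0],0,-1],
    [[0.2245,-0.1375,0],0,-1],
    [[0.2245,-0.1375,0],0,-1],
    [[0.2245,-0.1375,0.03],0,-1],
    [[0.2245,-0.1375,0.05],0,-1],
    [[0.2245,-0.1375,0.05],0,-1],
    [[0.2245,-0.1375,0.05],0,-1],
  ],
)

```text
time: 19.62
tool_pos: [0.4963, 0.2998, 0.0733]
ee_rot: [-3.141, 0.0, 1.569]
wrist_force: [-0.6, -0.6, 0.4]
width: 0.0937
finger_force: 0.0
```

```bash
python3 - <<'E'
from bench import robot
import cv2,numpy as np
S=robot.snapshot("scene");T=robot.snapshot("top")
a=S["image"][180:400,320:540,::-1]; b=T["image"][100:320,120:420,::-1]
cv2.imwrite("pics/g44.png",cv2.resize(np.hstack([a,b]),None,fx=1.5,fy=1.5,interpolation=cv2.INTER_CUBIC))
E
```

```text
(no output)
```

View pics/g44.png

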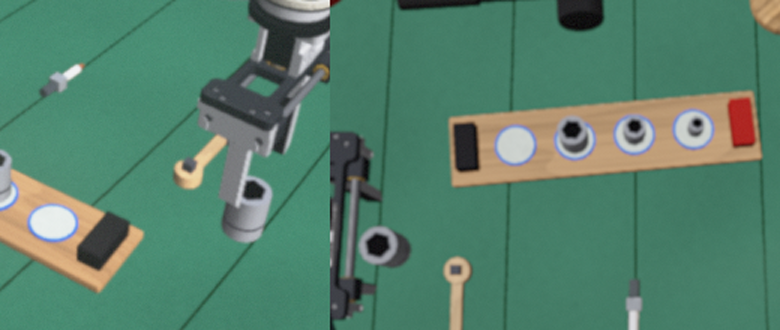

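The 20, 28 and 36 mm sockets stand on their marks (top crop 697,126; 635,128; 573,133). The gripper straddles the 44 mm socket.

>>> carry_out(
  steps=[
    [[0,0,0.035],0,-1],
    [[0,0,0.063],0,-1],
    [[0,0,0.063],0,-1],
    [[0,0,0.063],0,1],
    [[0,0,0.063],0,1],
    [[0,0,0.063],0,1],
    [[0,0,0.063],0,1],
    [[0,0,0.063],0,1],
    [[0,0,0.063],0,1],
    [[0,0,0.063],0,1],
  ],
)

```text
time: 20.98
tool_pos: [0.4962, 0.3004, 0.0105]
ee_rot: [3.141, -0.0, 1.57]
wrist_force: [1.2, 0.4, -0.2]
width: 0.0429
finger_force: 30.0
```

>>> carry_out(
  steps=[
    [[0,0,-0.05],0,1],
    [[0,0.02,-0.1],0,1],
    [[-0.04,0.04,-0.1],0,1],
    [[-0.08,0.08,-0.1],0,1],
    [[-0.12,0.11,-0.1],0,1],
    [[-0.15,0.131,-0.1],0,1],
    [[-0.15,0.131,-0.1],0,1],
    [[-0.15,0.131,-0.08],0,1],
    [[-0.15,0.131,-0.06],0,1],
    [[-0.15,0.131,-0.045],0,1],
  ],
)

```text
time: 22.22
tool_pos: [0.6247, 0.1511, 0.0522]
ee_rot: [-3.137, 0.001, 1.572]
wrist_force: [-0.1, -0.8, -3.1]
width: 0.0431
finger_force: 30.0
```

>>> carry_out(
  steps=[
    [[0,0,0],0,1],
    [[0,0,0.015],0,1],
    [[0,0,0.025],0,1],
    [[0,0,0.03],0,1],
    [[0,0,0.03],0,1],
    [[0,0,0.03],0,1],
  ],
)

```text
time: 22.98
tool_pos: [0.6272, 0.1502, 0.0258]
ee_rot: [3.141, -0.0, 1.57]
wrist_force: [0.4, 0.2, -3.8]
width: 0.0426
finger_force: 30.0
```

>>> carry_out(
  steps=[
    [[0,0,0.0012],0,1],
    [[0,0,0.0012],0,1],
    [[0,0,0.0012],0,-0.1],
    [[0,0,0.0012],0,-0.3],
    [[0,0,0.0012],0,-0.4],
    [[0,0,0.0012],0,-0.4],
    [[0,0,-0.05],0,-0.6],
    [[0,0,-0.11],0,-1],
    [[0,0,-0.15],0,-1],
    [[0,0,-0.15],0,-1],
  ],
)

```text
time: 24.22
tool_pos: [0.6292, 0.1506, 0.1811]
ee_rot: [3.132, -0.001, 1.57]
wrist_force: [0.6, 0.1, -0.4]
width: 0.0942
finger_force: 0.0
```

>>> carry_out(
  steps=[
    [[0.2,-0.2,0],0,-1],
    [[0.2,-0.2,0],0,-1],
    [[0.2,-0.2,0],0,-1],
    [[0.2,-0.2,0],0,-1],
    [[0.2,-0.2,0],0,-1],
    [[0.2,-0.2,0],0,-1],
    [[0.2,-0.2,0],0,-1],
  ],
)

```text
time: 25.1
tool_pos: [0.427, 0.3496, 0.174]
ee_rot: [-3.14, 0.002, 1.57]
wrist_force: [0.3, -0.0, 0.4]
width: 0.0938
finger_force: 0.0
```

```bash
python3 - <<'E'
from bench import robot
import cv2,numpy as np
from h import *
M=[(.627,.1504,54),(.6336,.0757,46),(.6403,.0009,38),(.6466,-.0742,30)]
S=robot.snapshot("scene");T=robot.snapshot("top")
for n,s in(("scene",S),("top",T)):
  for x,y,h in M:
    z=.014+h/1000
    u,v=cv2.projectPoints(np.array([[x,y,z]]),cv2.Rodrigues(s["R"])[0],s["t"],s["mtx"],s["D"])[0][0,0].round().astype(int)
    X,_=cloud(s,u,v,26); k=(X[:,2]>z-.006)&(np.hypot(X[:,0]-x,X[:,1]-y)<.035)
    c,r=cv2.minEnclosingCircle(X[k][:,:2].astype(np.float32)); 
    b,a=blob(s["image"].max(2)<60,u,v); print(n,h,"err mm",((np.array(c)-(x,y))*1000).round(1),"hex",((ray(s,b,z)[:2]-(x,y))*1000).round(1),a)
a=S["image"][200:400,170:450,::-1]; b=T["image"][130:330,180:420,::-1]
cv2.imwrite("pics/end.png",cv2.resize(np.hstack([a,b]),None,fx=1.5,fy=1.5,interpolation=cv2.INTER_CUBIC))
E
```

```text
scene 54 err mm [1.4 0.5] hex [-0.8  0.1] 133
scene 46 err mm [1.  0.7] hex [0.4 0.5] 38
scene 38 err mm [0.2 0.7] hex [0.3 0.6] 11
scene 30 err mm [1.1 0.3] hex [-12.3  68.7] 11
top 54 err mm [-2.2 -1.8] hex [-1.4 -0.8] 141
top 46 err mm [-2.5 -0.9] hex [-1.6 -0.5] 82
top 38 err mm [-2.7 -0.9] hex [-1.9 -0.6] 42
top 30 err mm [-2.8 -1.4] hex [-1.9 -1.8] 15
```

View pics/end.png

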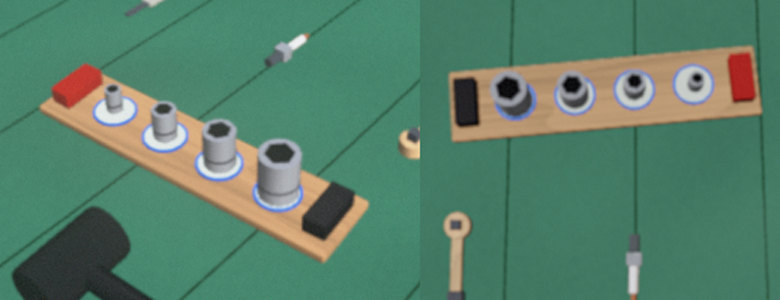

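All four stand upright in order, centred to within about 1–2 mm. I'll hand the job in.

```bash
python3 -c "
from bench import robot
print(robot.close_job())"
```

```text
the job is handed in; nothing more can be done
None
```

I handed the job in at about 25 s: the four sockets stand upright and free, from the 20 mm one beside the red block to the 44 mm one beside the black block, each within about 2 mm of its mark's centre by the cameras.

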